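Fine-set the drill guide to the pencil line

ROBOT

A 6-joint arm with a two-finger parallel gripper is mounted at the origin on the work surface. World frame = base frame: x ahead of the robot, y to its left, z up, the work surface at z = 0. Lengths are in m, angles in rad, forces in N, time in s.
With the tool pointing down it reaches from about 0.35 to 0.975 m from the base axis. Payload 4.9 kg.
Tool frame: the origin (TCP) lies at the very end of the fingers, on their centre line; the grasp point (between the pads) lies 19 mm behind it; z points along the fingers, y is the line along which they close (so a half turn about z gives the same grasp; the last joint's range is limited). The gripper opens to 85 mm and grips with 20 to 120 N. Pads are 22 mm wide; open, the fingers measure 114 mm over their backs; the gripper's body (76 mm by 85 mm) begins 54 mm behind the grasp point. The pads swing forward as they close: fully open they stand 13 mm farther back than shut.
Start: joints at [-1.339, 0.053, 1.613, -0, 1.476, -0.119], TCP at [0.215, -0.587, 0.231] pointing down, gripper open.
Joint ranges: [-3.01, 3.01], [-1.01, 2.22], [0.06, 2.58], [-1.02, 4.17], [0.09, 2.62], [-3.14, 3.14]. Speed limits (rad/s): [2.57, 2.57, 3.14, 3.14, 3.14, 3.14].

INTERFACE

Orientations are given as a unit quaternion [w, x, y, z].
In Python, from plant import state, optics, ticket, nets gives the robot as it stands. The module is installed in compiled form; this text tells all that it offers.
- The arm moves only by the shell command python3 -m inch 'ROWS' [OPENING]. ROWS is JSON, a list of rows, each an object of numbers: "dx", "dy", "dz": the shift along the tool's x, y, z as a fraction of full scale; "rx", "ry", "rz": the turn, a rotation vector about the tool's x, y, z as a fraction of full scale. In form: [{"dx": .., "dy": .., "dz": .., "rx": .., "ry": .., "rz": ..}, ...]. A call has 1 to 5 rows; each row is the pose to reach, as a shift and turn from the pose commanded when the call began, along the tool's axes at that moment; what a row does not reach only later rows make up. Full scale, the value 1, is 0.8 m for a shift and 1.5 rad for a turn. A row lasts 1/10 s, in which the tool goes at most 50 mm and 8.59 degrees, less where a joint would pass 70% of its speed; a pose out of reach is approached as far as the arm can. A call with a number of a shift or a turn outside -1 to 1 is refused whole. A call with a gripper value outside its range is refused whole. OPENING is the opening, from -1 (shut) to 1 (fully open), set as the call begins (- or left out, the last holds). The fingers move at their own pace and stop on an object; the grip force is fixed at half the most. Time passes only in rows, so rows that repeat a pose let the fingers close. It gives the time, the measured TCP pose, the force, the opening and the grip force at its end, in the units of the state.
- state(): the state, without advancing time (a new reading comes with each control period).
- optics.grab_frame(name): name is "scene" or "top" or "wrist"; returns the picture (400x640x3 uint8, red, green, blue); there is no depth.
- optics.camera_info(name): a dict with "fx", "fy", "cx", "cy" (pixels), "k1" (the pictures are not rectified: a ray, as slopes to the right and down, at radius r is drawn at 1 + k1 r^2 times it, then the intrinsics apply), "R" (3x3) and "t" (3): a world point X has camera coordinates R X + t. Camera axes: x right, y down, z forward; pixel columns grow to the right and rows downward; lengths in m; the calibration is good to about 2 mm. A picture is of the moment at which its call begins: read the wrist's pose just before it. camera_info takes no time and is no camera call; for the wrist camera it gives the pose at the moment of the call.
- ticket.job_done(): hands the job in; it is judged then, once.
Trained networks look in the newest picture that a camera, given by its name, has taken for a name from the list of things; names that differ only in an ending like _2 or _b are one class to them, and where a whole thing is asked for, a point or a joint stands for the part that bears it (a point fixed in the world has none). Each returns a list of dicts, best first, with "confidence" (0 to 1); they miss things now and then, are a little off and sometimes report something else, mostly with a low value. They report only what shows in the picture. A call takes as long as a camera call.
- nets.boxes_of(camera, name): "bbox" ([centre column, centre row, width, height] in pixels, round what is visible of it).
- nets.outline_of(camera, name): "pixels" (400x640 bool, what is visible of it) and "bbox" ([centre column, centre row, width, height] in pixels, round what is visible of it).
The state is a dict: "time": time; "joint_pos": joint angles; "joint_vel": joint speeds; "joint_efforts": joint torques, N m; "tool_pos": TCP position; "tool_rot": TCP orientation; "contact_force": force on the tool from outside, world axes, zero at the start; "ft_torque": the same for the moment, N m; "gripper_width": opening from 0.0 (shut) to 1.0 (fully open); "grasp_force": force on a finger pad.
Only numpy, scipy, OpenCV 4.12 (cv2) and the standard library are available. Lean on these libraries where they do the work, as an engineer would, in place of code of your own. Each camera call takes 0.05 s, during which the arm holds its last target. There are 200 camera calls.

TASK

The drill guide on the jig stands short of the pencil line on the clamped blank. Roll the knurled wheel at the end of the jig's screw lightly under a fingertip, stroke after stroke, until the guide's pointed nose sits on the pencil line, then take your hand away. Pick nothing up, do not squeeze the wheel hard or push the guide carriage itself, and leave the things lying around where they are.

Things in the scene. Friction and masses are not known exactly. Their poses are not given: they have to be found in the camera images.
- jig: drilling jig fixed to the bench: plywood bed 190 (x) x 360 (y) x 18 mm, yaw within 0.35 rad. Origin: centre of the bed's underside. Its y runs along the screw, from the far bearing towards the wheel; x points away from the robot. Screw and two guide rods run at x = -50 mm; on the +x side two low black cam levers clamp the blank. Nothing on it is higher than 67 mm above the bench
- wheel_centre (a point): centre of the knurled wheel, fixed in the jig at (-50, 138, 46) mm; axes as the jig's. The wheel's top is 20 mm above this point, 66 mm above the bench. Beside the wheel (jig y) stand two aluminium cheeks, 66 mm along x, tops 52 mm above the bench with screw heads 3 mm higher, so the wheel's top 14 mm stands clear
- adjuster: knurled brass wheel, 40 mm diameter, 14 mm wide, axis level along jig y, origin at its centre. Rolling its top towards jig +x moves the carriage towards jig -y, to the line; rolling back returns it. 12 mm of travel per turn, so 10 mm of rim gives 0.95 mm. It needs 1.5 N at the rim (press with 3 to 15 N, never over 40), stays where it is left, does not give downwards
- carriage: drill-guide carriage sliding along jig y on the two rods, 50 mm of travel: aluminium block 66 x 56 x 30 mm with a steel arm 26 mm wide reaching over the blank, a drill bush in the arm and a flat nose tapering to a 2 mm wide tip. Axes as the jig's; origin at bench height, at the jig x of the bed's centre and the jig y of the tip
- pointer (a point): tip of the nose, 3 mm above the blank's top (43 mm above the bench), axes as the jig's; it moves along the jig's y only
- mark (a point): point on the 2 mm wide dark pencil line drawn square across the top of the clamped blank (along jig x, over its whole 55 mm width), under the path of the nose's tip; axes as the jig's. At the start it lies 8 to 23 mm from the pointer towards jig -y. Done when pointer and mark have the same jig y
- blank: the clamped beech blank, 55 x 240 x 22 mm, fixed on the jig; origin: centre of underside, on the bed; axes as the jig's
- next_blank: loose beech blank 55 x 240 x 22 mm lying on the bench beyond the end of the jig away from the wheel; bystander; origin: centre of underside
- spare_blank: a second such loose beech blank beside next_blank; bystander; origin: centre of underside
- pencil: flat red carpenter's pencil, 170 x 12 x 7 mm, lying on the bench on the robot's side of the jig; bystander; origin: underside, mid-length; x along it
- drill_bit: loose 10 mm drill bit, 120 mm long, lying on the bench 70 mm beyond the wheel's end of the jig; bystander; x along it
- try_square: try square lying flat on the bench on the far side of the jig, wooden stock 90 x 20 x 16 mm, steel blade 125 mm; bystander; origin: underside of the stock, mid-length
- mug: white mug, 80 mm across, 90 mm tall, left side of the bench; bystander; origin: centre of underside
- wax_tin: round tin, 84 mm across, 50 mm tall, far left of the bench; bystander; origin: centre of underside
- screwdriver: screwdriver lying on the left of the bench; bystander; x along it

How it is judged:
By the outcome, as a careful person would: the job done as asked, in the order asked, and still so for the second after the job is handed in, with the robot touching nothing.
It also fails if it takes over 67 s, if anything falls off the work surface, if the arm or the gripper's body presses on something with over 40 N, if the wrist force passes 120 N, or if a joint passes its speed limit or range.

## Working session

There is one attempt and no reset: what is moved stays moved. The work goes in short steps, Python scripts to look and compute and a shell command to move; the robot and the scene stay as the last step left them, time stands still between calls to the robot, and variables do not carry over. Pictures are saved under pics/ and viewed, at most 13 in all, crops included, and the job is handed in when it is done.

```bash
mkdir -p pics; cat > h.py <<'E'
import numpy as np, cv2
from plant import state, optics, ticket, nets
from scipy.spatial.transform import Rotation as R
def ray(ci,u,v):
    d=np.array([(u-ci["cx"])/ci["fx"],(v-ci["cy"])/ci["fy"]]); s=d.copy()
    for _ in range(20): s=d/(1+ci["k1"]*(s@s))
    Rm=np.array(ci["R"]); t=np.array(ci["t"])
    return -Rm.T@t, Rm.T@np.array([s[0],s[1],1])
def onz(ci,u,v,z):
    c,d=ray(ci,u,v); return c+d*(z-c[2])/d[2]
def proj(ci,X):
    p=np.array(ci["R"])@np.array(X)+np.array(ci["t"]); s=p[:2]/p[2]; s=s*(1+ci["k1"]*(s@s))
    return np.array([ci["fx"]*s[0]+ci["cx"],ci["fy"]*s[1]+ci["cy"]])
def save(n,im): cv2.imwrite("pics/"+n,im[:,:,::-1])
def tool():
    s=state(); q=s["tool_rot"]; return np.array(s["tool_pos"]),R.from_quat([q[1],q[2],q[3],q[0]]),s
E
python3 - <<'E'
from h import *
for n in("top","scene"):
    im=optics.grab_frame(n); save(n+"0.png",im); ci=optics.camera_info(n)
    print(n,-np.array(ci["R"]).T@np.array(ci["t"]),ci["fx"],ci["k1"])
    for t,z in(("jig",.03),("adjuster",.05),("blank",.04),("carriage",.05)):
        for b in nets.outline_of(n,t)[:2]:
            print(t,round(b["confidence"],2),np.round(b["bbox"]),np.round(onz(ci,*b["bbox"][:2],z),3), cv2.minAreaRect(np.argwhere(b["pixels"])[:,::-1].astype(np.float32)))
print(tool()[1].as_matrix().round(3),state()["time"])
E
```

```text
top [0.39431487 0.02799665 1.11428635] 366.8314305825551 -0.017499706376304214
jig 0.97 [371. 194. 119.  65.] [ 0.591 -0.104  0.03 ] ((371.0, 194.0), (64.0, 120.0), 90.0)
adjuster 0.53 [370. 207.  93.  15.] [ 0.551 -0.098  0.05 ] ((370.5, 207.0), (14.0, 97.0), 90.0)
adjuster 0.32 [372. 191. 122.  62.] [ 0.598 -0.103  0.05 ] ((371.0, 192.5), (63.0, 120.0), 90.0)
blank 0.57 [375. 184.  77.  18.] [ 0.62  -0.114  0.04 ] ((374.5, 183.0), (18.0, 79.0), 90.0)
carriage 0.88 [357. 198.  20.  42.] [ 0.575 -0.059  0.05 ] ((355.0, 198.5), (41.0, 20.0), 90.0)
scene [ 1.00812712 -0.26787363  0.78634327] 362.2658034668983 -0.04980835365042459
jig 0.87 [282. 252. 165. 136.] [ 0.625 -0.119  0.03 ] ((279.1292419433594, 244.1067352294922), (82.14983367919922, 155.71368408203125), 57.9946174621582)
adjuster 0.77 [275. 220. 103.  64.] [ 0.552 -0.093  0.05 ] ((268.5000305175781, 220.0), (14.758047103881836, 118.06437683105469), 63.43495178222656)
blank 0.58 [284. 251. 101.  73.] [ 0.631 -0.116  0.04 ] ((282.98687744140625, 251.05572509765625), (27.046527862548828, 105.51385498046875), 58.24052047729492)
carriage 0.74 [292. 220.  37.  46.] [ 0.574 -0.059  0.05 ] ((292.9615173339844, 220.69227600097656), (49.92301940917969, 26.34825897216797), 56.3099365234375)
carriage 0.66 [282. 253. 104.  72.] [ 0.639 -0.123  0.05 ] ((282.9705810546875, 251.1176300048828), (24.867294311523438, 104.0996322631836), 59.03623962402344)
[[ 0.939  0.344 -0.   ]
 [ 0.344 -0.939  0.   ]
 [ 0.    -0.    -1.   ]] 0.5
```

```bash
python3 - <<'E'
import cv2
a=cv2.imread("pics/top0.png")[140:250,290:450]; b=cv2.imread("pics/scene0.png")[170:330,190:380]
cv2.imwrite("pics/topc.png",cv2.resize(a,None,fx=5,fy=5,interpolation=2)); cv2.imwrite("pics/scenec.png",cv2.resize(b,None,fx=3.7,fy=3.7,interpolation=2))
E
```

```text
(no output)
```

View pics/topc.png

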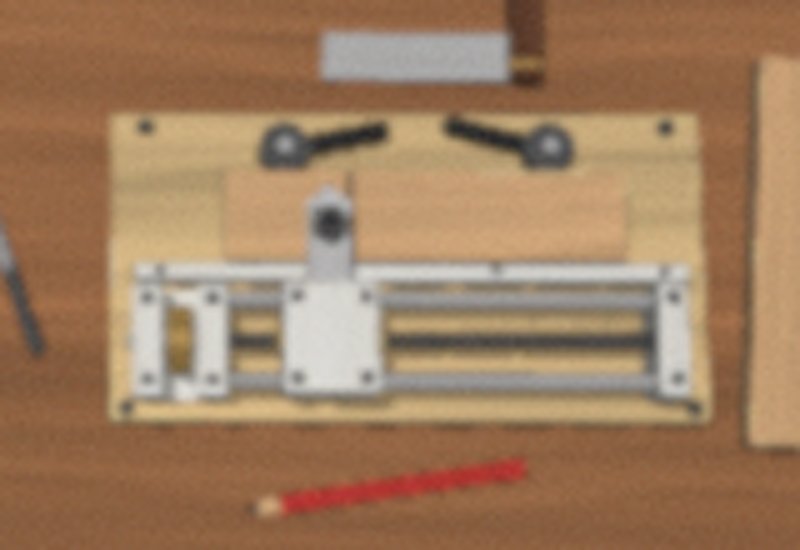

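View pics/scenec.png

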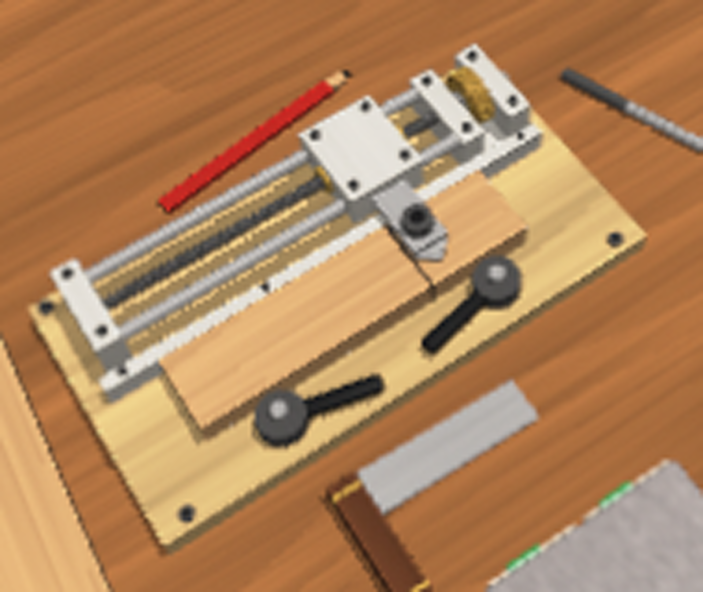

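The jig lies nearly square to the world. In the top crop the wheel is at about (180,342), the pencil line at x≈350 and the nose tip at x≈328, and in the image -y points right and +x up. Next I'll compute the jig pose from its corners.

```bash
python3 - <<'E'
from h import *
from scipy.optimize import least_squares
ct=optics.camera_info("top"); cs=optics.camera_info("scene")
T=lambda u,v:(290+(u+.5)/5-.5,140+(v+.5)/5-.5); S=lambda u,v:(190+u/3.7,170+v/3.7)
o=[]
for (x,y,z),u in {(.095,.18,.018):(108,115),(.095,-.18,.018):(697,115),(-.095,-.18,.018):(712,422),(-.095,.18,.018):(108,422),(-.05,.138,.066):(180,342)}.items(): o.append((ct,(x,y,z),T(*u)))
for p,u in {(.095,.18,.018):(645,236),(.095,-.18,.018):(166,545),(-.095,-.18,.018):(35,310)}.items(): o.append((cs,p,S(*u)))
def W(p,q): c,s=np.cos(p[2]),np.sin(p[2]); return np.array([p[0]+c*q[0]-s*q[1],p[1]+s*q[0]+c*q[1],q[2]])
f=lambda p:np.concatenate([proj(c,W(p,q))-u for c,q,u in o])
r=least_squares(f,[.59,-.1,0],loss="soft_l1"); print(r.x,f(r.x).reshape(-1,2).round(1).tolist())
print("wheel",W(r.x,(-.05,.138,.066)), onz(ct,*T(180,342),.066))
a=onz(ct,*T(328,185),.043);b=onz(ct,*T(350,180),.040); print(a,b)
w=optics.camera_info("wrist"); p,Rt,s=tool()
print("cam in tool",Rt.inv().apply(-np.array(w["R"]).T@w["t"]-p), (Rt.inv().as_matrix()@np.array(w["R"]).T).round(3))
save("w0.png",optics.grab_frame("wrist"))
E
```

```text
[ 0.59781537 -0.10340152  0.02463413] [[0.3, -0.0], [-0.5, -0.4], [-0.4, -0.2], [0.1, 0.1], [-0.3, -1.1], [0.2, -1.0], [-0.3, 0.4], [-2.5, -0.6]]
wheel [0.54443137 0.03332502 0.066     ] [0.54137068 0.03228188 0.066     ]
[ 0.64124587 -0.05400202  0.043     ] [ 0.64528966 -0.06738973  0.04      ]
cam in tool [ 6.91912868e-02 -2.85320260e-05 -1.42181858e-01] [[-0.001 -0.962 -0.271]
 [ 1.    -0.001 -0.001]
 [ 0.001 -0.271  0.962]]
```

```bash
python3 -m inch '[{"dx":0.04,"dy":-0.037,"dz":0.008},{"dx":0.083,"dy":-0.077,"dz":0.016},{"dx":0.126,"dy":-0.117,"dz":0.024},{"dx":0.169,"dy":-0.157,"dz":0.032},{"dx":0.212,"dy":-0.197,"dz":0.04}]' -1
python3 -m inch '[{"dx":0.042,"dy":-0.039,"dz":0.008},{"dx":0.085,"dy":-0.079,"dz":0.016},{"dx":0.127,"dy":-0.118,"dz":0.024},{"dx":0.169,"dy":-0.157,"dz":0.032},{"dx":0.212,"dy":-0.197,"dz":0.04}]'
python3 -m inch '[{"dx":0.042,"dy":-0.039,"dz":0.008,"rz":0.05},{"dx":0.085,"dy":-0.079,"dz":0.016,"rz":0.1},{"dx":0.127,"dy":-0.118,"dz":0.024,"rz":0.15},{"dx":0.169,"dy":-0.157,"dz":0.032,"rz":0.2},{"dx":0.212,"dy":-0.197,"dz":0.04,"rz":0.218}]'
python3 -m inch '[{"dx":0},{"dx":0}]'
python3 - <<'E'
from h import *
p,Rt,s=tool(); print(p,Rt.as_matrix().round(3),s["time"],s["gripper_width"])
save("w1.png",optics.grab_frame("wrist"))
E
```

```text
[ 0.2147345  -0.58693688  0.23128075] [[ 0.939  0.344 -0.   ]
 [ 0.344 -0.939  0.   ]
 [-0.    -0.    -1.   ]] 0.55 1.0026275270517366validation failed for argument at $[0]...
validation failed for argument at $[0]...
validation failed for argument at $[0]...
validation failed for argument at $[0]...
```

View pics/w1.png

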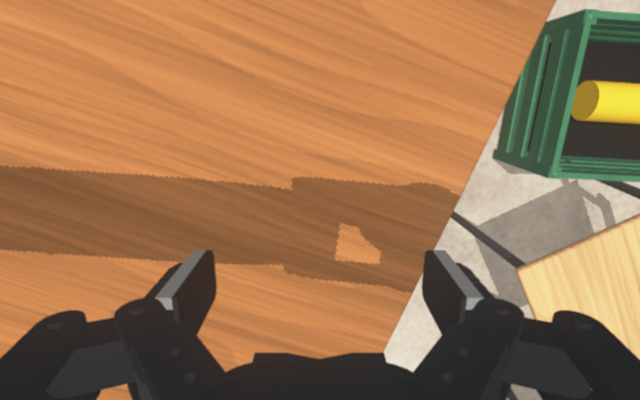

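All four calls were refused and the arm hasn't moved: the picture shows the open fingers over bare bench at the start pose. The rows probably need all six keys.

```bash
python3 -m inch '[{"dx":0.04,"dy":-0.037,"dz":0.008,"rx":0,"ry":0,"rz":0},{"dx":0.083,"dy":-0.077,"dz":0.016,"rx":0,"ry":0,"rz":0},{"dx":0.126,"dy":-0.117,"dz":0.024,"rx":0,"ry":0,"rz":0},{"dx":0.169,"dy":-0.157,"dz":0.032,"rx":0,"ry":0,"rz":0},{"dx":0.212,"dy":-0.197,"dz":0.04,"rx":0,"ry":0,"rz":0}]' -1
```

```text
time: 1.1
tool_pos: [0.3204, -0.379, 0.1992]
tool_rot: [0.0, 0.985, 0.174, 0.0]
contact_force: [0.5, -0.1, -0.0]
gripper_width: 0.142
grasp_force: 0.0
```

```bash
python3 -m inch '[{"dx":0.042,"dy":-0.039,"dz":0.008,"rx":0,"ry":0,"rz":0},{"dx":0.085,"dy":-0.079,"dz":0.016,"rx":0,"ry":0,"rz":0},{"dx":0.127,"dy":-0.118,"dz":0.024,"rx":0,"ry":0,"rz":0},{"dx":0.169,"dy":-0.157,"dz":0.032,"rx":0,"ry":0,"rz":0},{"dx":0.212,"dy":-0.197,"dz":0.04,"rx":0,"ry":0,"rz":0}]'
python3 -m inch '[{"dx":0.042,"dy":-0.039,"dz":0.008,"rx":0,"ry":0,"rz":0.05},{"dx":0.085,"dy":-0.079,"dz":0.016,"rx":0,"ry":0,"rz":0.1},{"dx":0.127,"dy":-0.118,"dz":0.024,"rx":0,"ry":0,"rz":0.15},{"dx":0.169,"dy":-0.157,"dz":0.032,"rx":0,"ry":0,"rz":0.2},{"dx":0.212,"dy":-0.197,"dz":0.04,"rx":0,"ry":0,"rz":0.218}]'
python3 -m inch '[{"dx":0,"dy":0,"dz":0,"rx":0,"ry":0,"rz":0},{"dx":0,"dy":0,"dz":0,"rx":0,"ry":0,"rz":0}]'
python3 - <<'E'
from h import *
p,Rt,s=tool(); print(p,Rt.as_matrix().round(3),s["time"],s["gripper_width"])
save("w2.png",optics.grab_frame("wrist"))
E
```

```text
time: 1.6
tool_pos: [0.4256, -0.1727, 0.1675]
tool_rot: [0.0, 0.985, 0.174, 0.001]
contact_force: [0.4, 0.8, 0.9]
gripper_width: 0.001
grasp_force: 0.0
time: 2.1
tool_pos: [0.5309, 0.0338, 0.1354]
tool_rot: [0.0, 1.0, 0.011, 0.001]
contact_force: [0.6, -1.2, 0.3]
gripper_width: -0.004
grasp_force: 0.0
time: 2.3
tool_pos: [0.5301, 0.0329, 0.135]
tool_rot: [0.0, 1.0, 0.013, -0.0]
contact_force: [0.0, -0.4, 0.0]
gripper_width: -0.0
grasp_force: 0.0
[0.53011638 0.03285588 0.13502879] [[ 1.     0.026 -0.001]
 [ 0.026 -1.    -0.   ]
 [-0.001  0.    -1.   ]] 2.3 -0.00038720021984788537
```

View pics/w2.png

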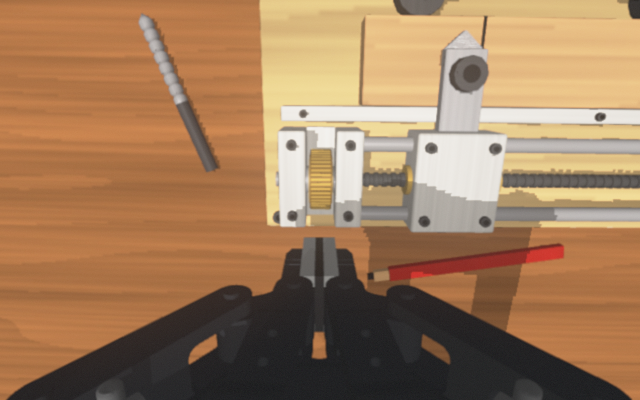

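The wrist view shows the wheel at (320,180), nose tip at (463,32) and pencil line from (486,16) to (482,48). The shut fingertip sits at (319,240).

```bash
python3 - <<'E'
from h import *
w=optics.camera_info("wrist")
im=cv2.imread("pics/w2.png")
print("wheel",onz(w,320,180,.066),onz(w,320,150,.046),onz(w,320,210,.046))
a=onz(w,463.5,32,.043); l1=onz(w,486,17,.04); l2=onz(w,483,46,.04); print(a,l1,l2)
ey=np.array([-np.sin(.0246),np.cos(.0246),0])
print("gap",(a-l1)@ey*1e3,(a-l2)@ey*1e3)
g=im[10:60,440:500].max(axis=2)
cv2.imwrite("pics/w2c.png",cv2.resize(im[5:65,435:515],None,fx=9,fy=9,interpolation=cv2.INTER_NEAREST))
E
```

```text
wheel [0.5489156  0.03196236 0.066     ] [0.56462102 0.03229455 0.046     ] [0.52269853 0.03126473 0.046     ]
[ 0.63972347 -0.05476952  0.043     ] [ 0.64925731 -0.06883457  0.04      ] [ 0.63243668 -0.06938598  0.04      ]
gap 14.29529976589156 14.43279708404058
```

View pics/w2c.png

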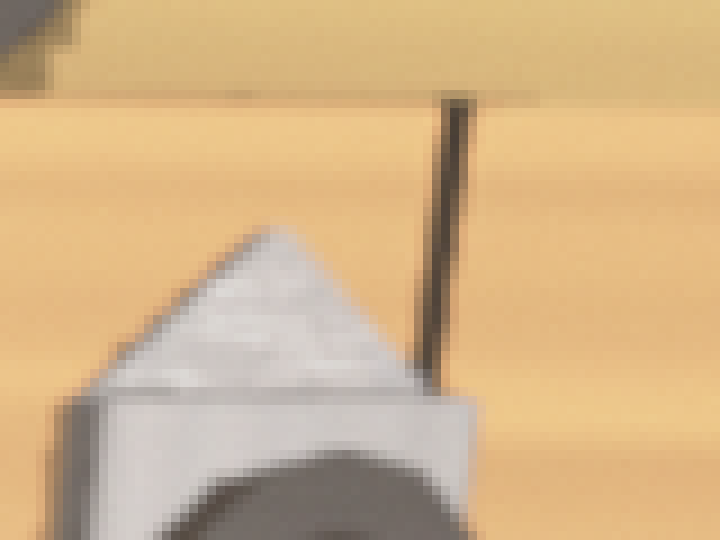

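```bash
python3 -m inch '[{"dx":0.006,"dy":0.001,"dz":0.03,"rx":0,"ry":0,"rz":0},{"dx":0.006,"dy":0.001,"dz":0.06,"rx":0,"ry":0,"rz":0},{"dx":0.006,"dy":0.001,"dz":0.082,"rx":0,"ry":0,"rz":0},{"dx":0.006,"dy":0.001,"dz":0.082,"rx":0,"ry":0,"rz":0}]'
python3 -m inch '[{"dx":0,"dy":0,"dz":0.002,"rx":0,"ry":0,"rz":0},{"dx":0,"dy":0,"dz":0.002,"rx":0,"ry":0,"rz":0}]'
python3 -m inch '[{"dx":0,"dy":0,"dz":0.001,"rx":0,"ry":0,"rz":0},{"dx":0,"dy":0,"dz":0.001,"rx":0,"ry":0,"rz":0}]'
```

```text
time: 2.75
tool_pos: [0.5324, 0.0299, 0.0671]
tool_rot: [-0.0, 1.0, 0.011, -0.003]
contact_force: [0.3, -0.3, -0.0]
gripper_width: -0.002
grasp_force: 0.0
time: 2.95
tool_pos: [0.5358, 0.0305, 0.0696]
tool_rot: [0.0, 1.0, 0.011, 0.001]
contact_force: [-0.1, 0.5, 0.1]
gripper_width: 0.002
grasp_force: 0.0
time: 3.15
tool_pos: [0.5356, 0.0311, 0.0683]
tool_rot: [0.0, 1.0, 0.012, 0.001]
contact_force: [-0.6, 1.0, 0.3]
gripper_width: -0.001
grasp_force: 0.0
```

```bash
python3 -m inch '[{"dx":0,"dy":0,"dz":0.0015,"rx":0,"ry":0,"rz":0},{"dx":0,"dy":0,"dz":0.0015,"rx":0,"ry":0,"rz":0}]'
python3 -m inch '[{"dx":0,"dy":0,"dz":0.001,"rx":0,"ry":0,"rz":0},{"dx":0,"dy":0,"dz":0.001,"rx":0,"ry":0,"rz":0}]'
```

```text
time: 3.35
tool_pos: [0.535, 0.0313, 0.0662]
tool_rot: [-0.0, 1.0, 0.012, 0.0]
contact_force: [-0.5, 0.4, 0.2]
gripper_width: 0.0
grasp_force: 0.0
time: 3.55
tool_pos: [0.5351, 0.0313, 0.0658]
tool_rot: [0.0, 1.0, 0.012, 0.0]
contact_force: [-1.6, -0.2, 3.4]
gripper_width: -0.002
grasp_force: 1.7
```

```bash
python3 -m inch '[{"dx":0,"dy":0,"dz":0.0005,"rx":0,"ry":0,"rz":0},{"dx":0.006,"dy":0,"dz":0.0005,"rx":0,"ry":0,"rz":0},{"dx":0.013,"dy":0,"dz":0.0005,"rx":0,"ry":0,"rz":0}]'
python3 -m inch '[{"dx":0.006,"dy":0,"dz":0,"rx":0,"ry":0,"rz":0},{"dx":0.012,"dy":0,"dz":0,"rx":0,"ry":0,"rz":0},{"dx":0.012,"dy":0,"dz":0,"rx":0,"ry":0,"rz":0}]'
python3 - <<'E'
from h import *
print(tool()[0]); im=optics.grab_frame("wrist"); save("w3.png",im)
E
```

```text
time: 3.85
tool_pos: [0.546, 0.0315, 0.0659]
tool_rot: [0.0, 1.0, 0.012, 0.001]
contact_force: [-1.5, 0.4, 6.3]
gripper_width: 0.003
grasp_force: 2.8
time: 4.15
tool_pos: [0.5561, 0.0317, 0.0655]
tool_rot: [0.0, 1.0, 0.012, 0.001]
contact_force: [0.5, -0.9, 3.5]
gripper_width: -0.004
grasp_force: 2.0
[0.55607443 0.0317233  0.0655149 ]
```

View pics/w3.png

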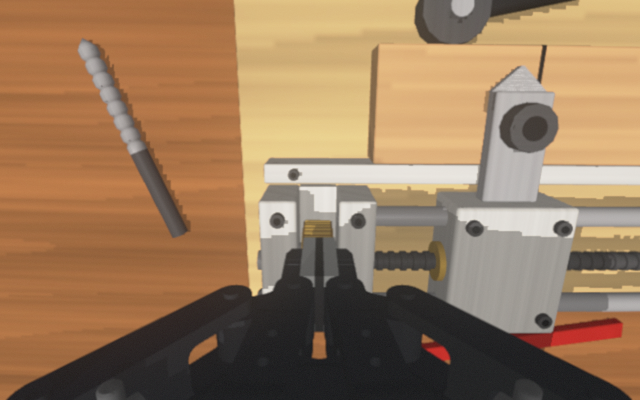

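The wrist view now has the tip at (520,67) and the line at about (543,50), so the wheel is turning and the gap is closing. I'll repeat the stroke.

```bash
python3 -m inch '[{"dx":0,"dy":0,"dz":-0.008,"rx":0,"ry":0,"rz":0},{"dx":-0.028,"dy":0,"dz":-0.008,"rx":0,"ry":0,"rz":0},{"dx":-0.028,"dy":0,"dz":-0.003,"rx":0,"ry":0,"rz":0},{"dx":-0.028,"dy":0,"dz":0,"rx":0,"ry":0,"rz":0},{"dx":-0.028,"dy":0,"dz":0,"rx":0,"ry":0,"rz":0}]'
python3 -m inch '[{"dx":0.007,"dy":0,"dz":0,"rx":0,"ry":0,"rz":0},{"dx":0.014,"dy":0,"dz":0,"rx":0,"ry":0,"rz":0},{"dx":0.021,"dy":0,"dz":0,"rx":0,"ry":0,"rz":0},{"dx":0.028,"dy":0,"dz":0,"rx":0,"ry":0,"rz":0},{"dx":0.028,"dy":0,"dz":0,"rx":0,"ry":0,"rz":0}]'
python3 - <<'E'
from h import *
print(tool()[0]); im=optics.grab_frame("wrist"); save("w4.png",im)
a=cv2.imread("pics/w3.png")[40:100,475:575]; b=im[40:100,475:575,::-1]
cv2.imwrite("pics/w34.png",cv2.resize(np.vstack([a,b]),None,fx=5,fy=5,interpolation=cv2.INTER_NEAREST)[:600])
E
```

```text
time: 4.7
tool_pos: [0.5325, 0.0313, 0.0652]
tool_rot: [-0.0, 1.0, 0.012, -0.001]
contact_force: [-2.5, 1.6, 3.8]
gripper_width: 0.004
grasp_force: 2.4
time: 5.2
tool_pos: [0.5566, 0.0317, 0.0654]
tool_rot: [-0.0, 1.0, 0.012, 0.001]
contact_force: [2.4, 0.4, 2.9]
gripper_width: -0.001
grasp_force: 1.8
[0.55657721 0.03172069 0.06540239]
```

View pics/w34.png

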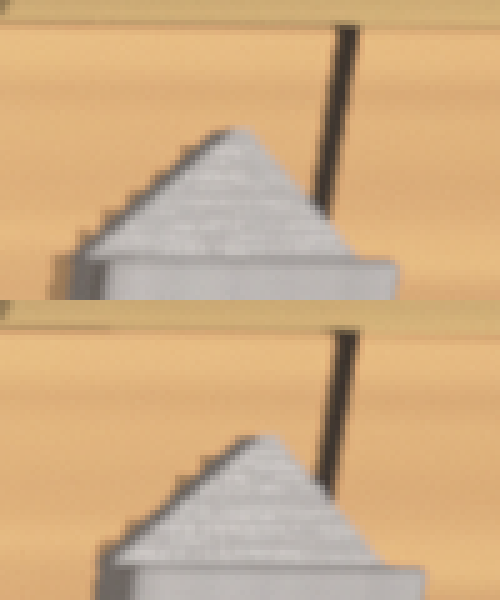

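Between the two frames the tip moved about 5 px, from (522,66) to (527.5,67). The line is at about (541,67).

```bash
cat >> h.py <<'E'
def gap(tip,l1,l2,yaw=.0246):
    w=optics.camera_info("wrist"); ey=np.array([-np.sin(yaw),np.cos(yaw),0])
    a=onz(w,*tip,.043); return [round((a-onz(w,*l,.04))@ey*1e3,2) for l in(l1,l2)],a.round(4)
E
python3 - <<'E'
from h import *
print(gap((527.5,67.3),(543.9,48.5),(539.3,76.5)), gap((522.3,66),(543.9,48.5),(538.8,78)))
E
```

```text
([np.float64(7.94), np.float64(7.78)], array([ 0.6405, -0.0595,  0.043 ])) ([np.float64(10.38), np.float64(10.08)], array([ 0.641, -0.057,  0.043]))
```

```bash

python3 -m inch '[{"dx":0,"dy":0,"dz":-0.008,"rx":0,"ry":0,"rz":0},{"dx":-0.028,"dy":0,"dz":-0.008,"rx":0,"ry":0,"rz":0},{"dx":-0.028,"dy":0,"dz":-0.003,"rx":0,"ry":0,"rz":0},{"dx":-0.028,"dy":0,"dz":0,"rx":0,"ry":0,"rz":0},{"dx":-0.028,"dy":0,"dz":0,"rx":0,"ry":0,"rz":0}]'
python3 -m inch '[{"dx":0.007,"dy":0,"dz":0,"rx":0,"ry":0,"rz":0},{"dx":0.014,"dy":0,"dz":0,"rx":0,"ry":0,"rz":0},{"dx":0.021,"dy":0,"dz":0,"rx":0,"ry":0,"rz":0},{"dx":0.028,"dy":0,"dz":0,"rx":0,"ry":0,"rz":0},{"dx":0.028,"dy":0,"dz":0,"rx":0,"ry":0,"rz":0}]'
python3 -m inch '[{"dx":0,"dy":0,"dz":-0.008,"rx":0,"ry":0,"rz":0},{"dx":-0.028,"dy":0,"dz":-0.008,"rx":0,"ry":0,"rz":0},{"dx":-0.028,"dy":0,"dz":-0.003,"rx":0,"ry":0,"rz":0},{"dx":-0.028,"dy":0,"dz":0,"rx":0,"ry":0,"rz":0},{"dx":-0.028,"dy":0,"dz":0,"rx":0,"ry":0,"rz":0}]'
python3 -m inch '[{"dx":0.007,"dy":0,"dz":0,"rx":0,"ry":0,"rz":0},{"dx":0.014,"dy":0,"dz":0,"rx":0,"ry":0,"rz":0},{"dx":0.021,"dy":0,"dz":0,"rx":0,"ry":0,"rz":0},{"dx":0.028,"dy":0,"dz":0,"rx":0,"ry":0,"rz":0},{"dx":0.028,"dy":0,"dz":0,"rx":0,"ry":0,"rz":0}]'
python3 - <<'E'
from h import *
print(tool()[0]); im=optics.grab_frame("wrist"); save("w5.png",im)
save("w5c.png",cv2.resize(im[40:100,495:575],None,fx=9,fy=9,interpolation=cv2.INTER_NEAREST))
E
```

```text
time: 5.75
tool_pos: [0.5326, 0.0313, 0.0653]
tool_rot: [-0.0, 1.0, 0.012, -0.001]
contact_force: [-2.2, 0.4, 4.5]
gripper_width: -0.004
grasp_force: 2.4
time: 6.25
tool_pos: [0.5566, 0.0317, 0.0654]
tool_rot: [-0.0, 1.0, 0.012, 0.001]
contact_force: [1.9, 0.4, 3.8]
gripper_width: -0.004
grasp_force: 1.9
time: 6.75
tool_pos: [0.5327, 0.0313, 0.0653]
tool_rot: [-0.0, 1.0, 0.012, -0.0]
contact_force: [-1.3, 1.1, 4.7]
gripper_width: -0.0
grasp_force: 2.3
time: 7.25
tool_pos: [0.5566, 0.0317, 0.0654]
tool_rot: [-0.0, 1.0, 0.012, 0.001]
contact_force: [1.5, 0.2, 3.2]
gripper_width: 0.002
grasp_force: 1.8
[0.55657725 0.03169399 0.06538177]
```

View pics/w5c.png

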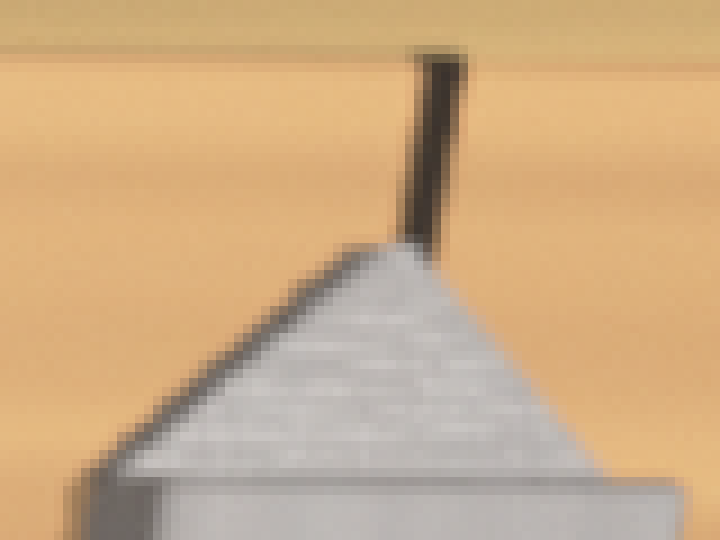

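Tip at about (538.4,66.5), line at (543.6,47.3) and (540.7,65.1), so only a short gap is left.

```bash
python3 - <<'E'
from h import *
print(gap((538.4,66.5),(543.6,47.3),(540.7,65.1)), gap((539,66.5),(543.6,47.3),(540.7,65.1)))
# nose base midpoint (flat nose, z .043?) at base
w=optics.camera_info("wrist")
ey=np.array([-np.sin(.0246),np.cos(.0246),0]); L=onz(w,540.7,65.1,.04)
for z in(.043,.046): print([round((onz(w,494.5+x/9,39.5+467/9,z)-L)@ey*1e3,2) for x in(130,602)])
E
```

```text
([np.float64(2.85), np.float64(2.75)], array([ 0.641 , -0.0644,  0.043 ])) ([np.float64(2.58), np.float64(2.48)], array([ 0.641 , -0.0647,  0.043 ]))
[np.float64(14.56), np.float64(-9.59)]
[np.float64(16.14), np.float64(-7.58)]
```

```bash

python3 -m inch '[{"dx":0,"dy":0,"dz":-0.008,"rx":0,"ry":0,"rz":0},{"dx":-0.028,"dy":0,"dz":-0.008,"rx":0,"ry":0,"rz":0},{"dx":-0.028,"dy":0,"dz":-0.003,"rx":0,"ry":0,"rz":0},{"dx":-0.028,"dy":0,"dz":0,"rx":0,"ry":0,"rz":0},{"dx":-0.028,"dy":0,"dz":0,"rx":0,"ry":0,"rz":0}]'
python3 -m inch '[{"dx":0.006,"dy":0,"dz":0,"rx":0,"ry":0,"rz":0},{"dx":0.012,"dy":0,"dz":0,"rx":0,"ry":0,"rz":0},{"dx":0.018,"dy":0,"dz":0,"rx":0,"ry":0,"rz":0},{"dx":0.024,"dy":0,"dz":0,"rx":0,"ry":0,"rz":0},{"dx":0.024,"dy":0,"dz":0,"rx":0,"ry":0,"rz":0}]'
python3 -m inch '[{"dx":0,"dy":0,"dz":-0.03,"rx":0,"ry":0,"rz":0},{"dx":0,"dy":0.03,"dz":-0.065,"rx":0,"ry":0,"rz":0},{"dx":0.02,"dy":0.08,"dz":-0.065,"rx":0,"ry":0,"rz":0},{"dx":0.03,"dy":0.124,"dz":-0.065,"rx":0,"ry":0,"rz":0},{"dx":0.03,"dy":0.124,"dz":-0.065,"rx":0,"ry":0,"rz":0}]'
python3 -m inch '[{"dx":0,"dy":0,"dz":0,"rx":0,"ry":0,"rz":0},{"dx":0,"dy":0,"dz":0,"rx":0,"ry":0,"rz":0},{"dx":0,"dy":0,"dz":0,"rx":0,"ry":0,"rz":0}]'
python3 - <<'E'
from h import *
w=optics.camera_info("wrist"); im=optics.grab_frame("wrist"); save("w6.png",im)
u,v=map(int,proj(w,(.641,-.066,.043))); print(tool()[0],u,v, -np.array(w["R"]).T@w["t"])
u0,v0=max(u-35,0),max(v-30,0); print(u0,v0)
save("w6c.png",cv2.resize(im[v0:v0+55,u0:u0+72],None,fx=10,fy=10,interpolation=cv2.INTER_NEAREST))
E
```

```text
time: 7.8
tool_pos: [0.5326, 0.0312, 0.0653]
tool_rot: [-0.0, 1.0, 0.012, -0.001]
contact_force: [-2.1, 0.9, 4.9]
gripper_width: -0.002
grasp_force: 2.3
time: 8.3
tool_pos: [0.5536, 0.0317, 0.0659]
tool_rot: [-0.0, 1.0, 0.012, 0.001]
contact_force: [1.8, 0.2, 4.0]
gripper_width: -0.001
grasp_force: 2.3
time: 8.8
tool_pos: [0.579, -0.0705, 0.1169]
tool_rot: [0.001, 1.0, 0.01, 0.0]
contact_force: [-0.3, 0.5, -0.3]
gripper_width: 0.002
grasp_force: 0.0
time: 9.1
tool_pos: [0.5776, -0.0659, 0.1163]
tool_rot: [-0.0, 1.0, 0.013, -0.0]
contact_force: [-0.2, 0.2, 0.5]
gripper_width: 0.003
grasp_force: 0.0
[ 0.57770428 -0.06590262  0.11650059] 322 105 [ 0.64686405 -0.06411103  0.25843599]
287 75
```

View pics/w6c.png

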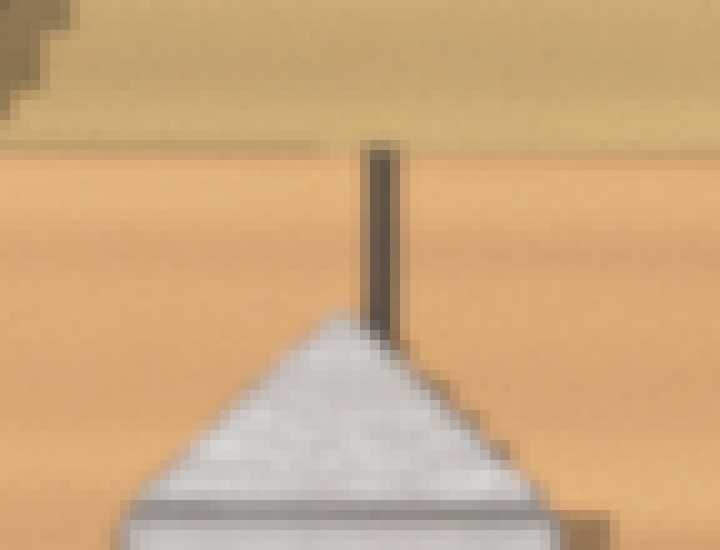

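From above, the tip is at crop x≈343 and the line at x≈381, which is 3.8 px apart.

```bash
python3 - <<'E'
from h import *
P=lambda x,y:(286.5+x/10,74.5+y/10)
print(gap(P(343,318),P(382,170),P(381,320)))
w=optics.camera_info("wrist"); print([onz(w,*P(343,318),z)[1] for z in(.043,.048)], [onz(w,*P(x,160),.04)[1] for x in(362,400)])
E
```

```text
([np.float64(2.35), np.float64(2.32)], array([ 0.6409, -0.0652,  0.043 ]))
[np.float64(-0.0651771920395154), np.float64(-0.06515259436909879)] [np.float64(-0.06609535286721491), np.float64(-0.06837579424344821)]
```

Remaining gap is 2.33 mm, which is about 24.4 mm of rim: one more full stroke.

```bash

python3 -m inch '[{"dx":-0.02,"dy":-0.05,"dz":0,"rx":0,"ry":0,"rz":0},{"dx":-0.04,"dy":-0.1,"dz":0,"rx":0,"ry":0,"rz":0},{"dx":-0.054,"dy":-0.124,"dz":0,"rx":0,"ry":0,"rz":0},{"dx":-0.054,"dy":-0.124,"dz":0.03,"rx":0,"ry":0,"rz":0},{"dx":-0.054,"dy":-0.124,"dz":0.056,"rx":0,"ry":0,"rz":0}]'
python3 -m inch '[{"dx":0,"dy":0,"dz":0.004,"rx":0,"ry":0,"rz":0},{"dx":0,"dy":0,"dz":0.007,"rx":0,"ry":0,"rz":0},{"dx":0,"dy":0,"dz":0.009,"rx":0,"ry":0,"rz":0},{"dx":0,"dy":0,"dz":0.009,"rx":0,"ry":0,"rz":0}]'
python3 -m inch '[{"dx":0.007,"dy":0,"dz":0,"rx":0,"ry":0,"rz":0},{"dx":0.014,"dy":0,"dz":0,"rx":0,"ry":0,"rz":0},{"dx":0.021,"dy":0,"dz":0,"rx":0,"ry":0,"rz":0},{"dx":0.028,"dy":0,"dz":0,"rx":0,"ry":0,"rz":0},{"dx":0.028,"dy":0,"dz":0,"rx":0,"ry":0,"rz":0}]'
python3 -m inch '[{"dx":0,"dy":0,"dz":-0.03,"rx":0,"ry":0,"rz":0},{"dx":0,"dy":0.03,"dz":-0.065,"rx":0,"ry":0,"rz":0},{"dx":0.02,"dy":0.08,"dz":-0.065,"rx":0,"ry":0,"rz":0},{"dx":0.026,"dy":0.124,"dz":-0.065,"rx":0,"ry":0,"rz":0},{"dx":0.026,"dy":0.124,"dz":-0.065,"rx":0,"ry":0,"rz":0}]'
python3 -m inch '[{"dx":0,"dy":0,"dz":0,"rx":0,"ry":0,"rz":0},{"dx":0,"dy":0,"dz":0,"rx":0,"ry":0,"rz":0},{"dx":0,"dy":0,"dz":0,"rx":0,"ry":0,"rz":0}]'
python3 - <<'E'
from h import *
im=optics.grab_frame("wrist"); save("w7.png",im)
save("w7c.png",cv2.resize(im[75:130,287:359],None,fx=10,fy=10,interpolation=cv2.INTER_NEAREST))
E
```

```text
time: 9.65
tool_pos: [0.5325, 0.0328, 0.0723]
tool_rot: [0.0, 1.0, 0.013, 0.001]
contact_force: [-0.3, -0.6, -0.3]
gripper_width: -0.003
grasp_force: 0.0
time: 10.05
tool_pos: [0.5333, 0.0311, 0.0659]
tool_rot: [0.0, 1.0, 0.012, 0.001]
contact_force: [-0.7, -0.3, -0.6]
gripper_width: 0.003
grasp_force: 0.0
time: 10.55
tool_pos: [0.5566, 0.0316, 0.0654]
tool_rot: [0.0, 1.0, 0.012, 0.001]
contact_force: [2.2, -0.1, 3.7]
gripper_width: 0.0
grasp_force: 1.7
time: 11.05
tool_pos: [0.5787, -0.0703, 0.1169]
tool_rot: [0.001, 1.0, 0.01, 0.0]
contact_force: [0.1, 0.5, 0.8]
gripper_width: -0.001
grasp_force: 0.0
time: 11.35
tool_pos: [0.5776, -0.0658, 0.1164]
tool_rot: [-0.0, 1.0, 0.013, -0.0]
contact_force: [-0.7, 0.1, -0.7]
gripper_width: -0.001
grasp_force: 0.0
```

View pics/w7c.png

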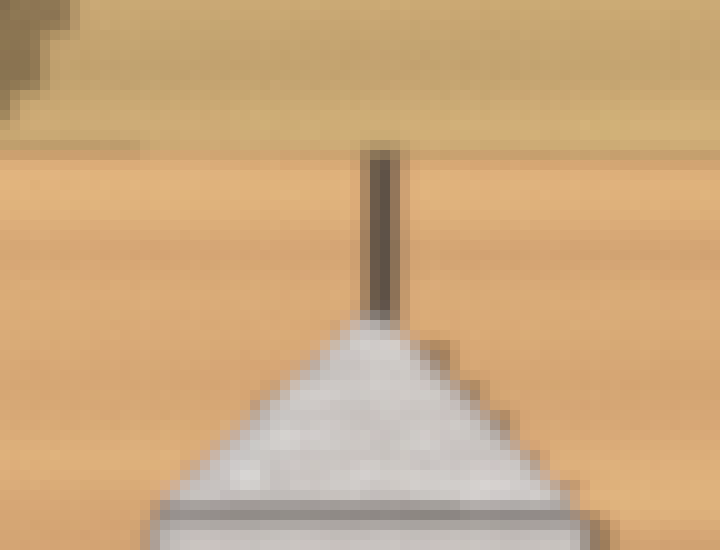

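The nose tip is now at crop x≈375 and the line at x≈381, so it is slightly short. I'll get the nose's sub-pixel shift between the last two frames.

```bash
python3 - <<'E'
from h import *
from scipy.ndimage import gaussian_filter1d
a,b=[cv2.imread(f"pics/w{i}.png")[:,:,0].astype(float) for i in(6,7)]
# symmetric nose: edges per row (blue channel: steel bright, wood dark); line centre rows
for n,I in(("6",a),("7",b)):
    c=[]
    for r in range(110,124):
        x=np.arange(287,359); g=I[r,287:359]; t=145
        m=np.where(g>t)[0]; l,h=m[0],m[-1]
        L=l-(g[l]-t)/(g[l]-g[l-1]); H=h+(g[h]-t)/(g[h]-g[h+1]); c.append((L+H)/2+287)
    row=I[93:104,315:335]; d=np.clip(row.max(1,keepdims=True)-row-25,0,None); ln=(d*np.arange(315,335)).sum(1)/d.sum(1)
    k=np.polyfit(np.arange(110,124),c,1); print(n,np.round(c,2),"tip",np.polyval(k,107),"line",ln.mean())
w=optics.camera_info("wrist"); print("mm/px",1e3*(onz(w,321,107,.043)-onz(w,322,107,.043))[1])
E
```

```text
6 [320.14 320.29 320.33 320.36 320.23 320.23 320.21 320.24 320.25 320.13
 320.18 320.46 320.65 320.42] tip 320.1454032283798 line 324.7415174861762
7 [323.43 323.41 323.25 323.38 323.36 323.26 323.3  323.15 323.05 323.13
 323.11 323.08 323.22 322.96] tip 323.50442227966283 line 324.7106681019299
mm/px 0.5991468207809658
```

```bash

python3 -m inch '[{"dx":-0.015,"dy":-0.05,"dz":0,"rx":0,"ry":0,"rz":0},{"dx":-0.03,"dy":-0.1,"dz":0,"rx":0,"ry":0,"rz":0},{"dx":-0.045,"dy":-0.124,"dz":0,"rx":0,"ry":0,"rz":0},{"dx":-0.045,"dy":-0.124,"dz":0.03,"rx":0,"ry":0,"rz":0},{"dx":-0.045,"dy":-0.124,"dz":0.056,"rx":0,"ry":0,"rz":0}]'
python3 -m inch '[{"dx":0,"dy":0,"dz":0,"rx":0,"ry":0,"rz":0},{"dx":0,"dy":0,"dz":0.004,"rx":0,"ry":0,"rz":0},{"dx":0,"dy":0,"dz":0.007,"rx":0,"ry":0,"rz":0},{"dx":0,"dy":0,"dz":0.009,"rx":0,"ry":0,"rz":0},{"dx":0,"dy":0,"dz":0.009,"rx":0,"ry":0,"rz":0}]'
python3 -m inch '[{"dx":0,"dy":0,"dz":0,"rx":0,"ry":0,"rz":0},{"dx":0,"dy":0,"dz":0,"rx":0,"ry":0,"rz":0}]'
```

```text
time: 11.9
tool_pos: [0.5397, 0.033, 0.0723]
tool_rot: [0.0, 1.0, 0.013, 0.001]
contact_force: [-0.0, 0.1, -0.6]
gripper_width: -0.003
grasp_force: 0.0
time: 12.4
tool_pos: [0.5406, 0.0313, 0.066]
tool_rot: [-0.0, 1.0, 0.012, 0.001]
contact_force: [0.4, 0.2, 2.0]
gripper_width: -0.002
grasp_force: 0.9
time: 12.6
tool_pos: [0.5406, 0.0313, 0.066]
tool_rot: [0.0, 1.0, 0.012, 0.001]
contact_force: [-0.1, -0.1, 4.0]
gripper_width: -0.004
grasp_force: 2.0
```

```bash

python3 -m inch '[{"dx":0.0025,"dy":0,"dz":0.0002,"rx":0,"ry":0,"rz":0},{"dx":0.005,"dy":0,"dz":0.0002,"rx":0,"ry":0,"rz":0},{"dx":0.0075,"dy":0,"dz":0.0002,"rx":0,"ry":0,"rz":0},{"dx":0.0075,"dy":0,"dz":0.0002,"rx":0,"ry":0,"rz":0}]'
python3 -m inch '[{"dx":0,"dy":0,"dz":-0.03,"rx":0,"ry":0,"rz":0},{"dx":0.01,"dy":0.03,"dz":-0.065,"rx":0,"ry":0,"rz":0},{"dx":0.025,"dy":0.08,"dz":-0.065,"rx":0,"ry":0,"rz":0},{"dx":0.0375,"dy":0.124,"dz":-0.065,"rx":0,"ry":0,"rz":0},{"dx":0.0375,"dy":0.124,"dz":-0.065,"rx":0,"ry":0,"rz":0}]'
python3 -m inch '[{"dx":0,"dy":0,"dz":0,"rx":0,"ry":0,"rz":0},{"dx":0,"dy":0,"dz":0,"rx":0,"ry":0,"rz":0},{"dx":0,"dy":0,"dz":0,"rx":0,"ry":0,"rz":0}]'
python3 - <<'E'
from h import *
im=optics.grab_frame("wrist"); save("w8.png",im)
save("w8c.png",cv2.resize(im[75:130,287:359],None,fx=10,fy=10,interpolation=cv2.INTER_NEAREST))
a=cv2.imread("pics/w7.png")[75:130,287:359,0]; t=cv2.imread("pics/w7.png")[125:150,300:350]
r=cv2.matchTemplate(np.ascontiguousarray(im[125:150,290:360,::-1]),t,cv2.TM_SQDIFF)[0]; i=r.argmin()
print("shift px",i-10+(r[i-1]-r[i+1])/(2*(r[i-1]-2*r[i]+r[i+1])))
E
```

```text
time: 13.0
tool_pos: [0.5467, 0.0314, 0.0659]
tool_rot: [0.0, 1.0, 0.012, 0.001]
contact_force: [-0.6, -0.5, 4.9]
gripper_width: 0.0
grasp_force: 2.8
time: 13.5
tool_pos: [0.579, -0.0705, 0.117]
tool_rot: [0.001, 1.0, 0.01, 0.0]
contact_force: [0.2, -0.2, 0.7]
gripper_width: -0.0
grasp_force: 0.0
time: 13.8
tool_pos: [0.5775, -0.0659, 0.1162]
tool_rot: [-0.0, 1.0, 0.013, -0.001]
contact_force: [-0.0, -0.3, 0.0]
gripper_width: 0.002
grasp_force: 0.0
shift px 0.8579976260662079
```

View pics/w8c.png

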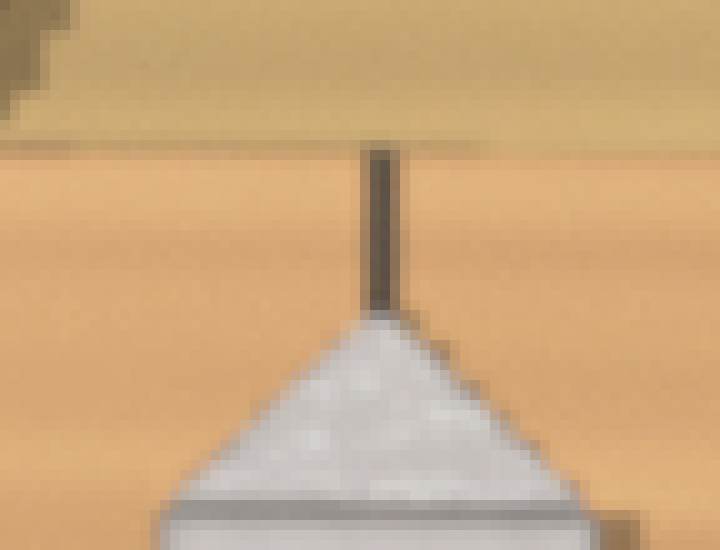

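The nose tip (crop x≈382) now sits on the line (x≈381), and the hand is clear above everything.

```bash
python3 -c "
from plant import ticket; print(ticket.job_done())"
```

```text
the job is handed in; nothing more can be done
None
```

The guide's nose sits on the pencil line to within about 0.1 mm by the last wrist picture. It took light strokes of at most about 6 N measured, the hand is clear of the jig, and the job was handed in at about 14 s.

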